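Load and lock the capsule tray in the capsule filler

TASK

Gently set the loaded capsule tray fully home in the bed of the capsule filler, down between the blue corner guides, without spilling the capsules. Then turn the black cam knob clockwise until its sprung follower drops into the notch, so that the jaw holds the tray against the fence; the notch is not at a set angle, so feel for it, and do not force the knob on against the follower once it is in. Let go, and leave the other things on the bench as they are.

Things in the scene. Friction and masses are not known exactly. Their poses are not given: they have to be found in the camera images.
- filler: Hand capsule filler, fixed to the bench: white housing 170 x 290 mm, steel deck 45 above the bench. Origin: centre of its underside, on the bench. z up, y along its length from the knob end (-y) to the fence end (+y), x across. Knob axis at (0, -100), centre of the locked tray at (0, 30). Apart from the knob and its red-tipped follower nothing on it is higher than 77 mm.
- bed (a point): Centre of the tray's seat on the raised aluminium bed (50 wide in x, 60 above the bench): the tray's origin lies here when it is home against the fence; axes as the filler's. Four blue corner guides stand at 46 mm to +-y, inner faces at x = +-35 (2 mm play a side), sloped tops up to 15 above the bed. Between them the tray's long sides are free for fingers down to the deck, 15 below the bed.
- fence (a point): Middle of the dark steel fence's inner face, at bed height, 62 mm to +y of the bed point; it stops the tray's +y end. It rises 17 mm above the bed.
- jaw_face (a point): Middle of the aluminium jaw's rubber face, 14 above the deck. Open, it is about 130 mm from the fence (the tray is 124 long), up to 1.5 mm less where the knob does not start at its stop, so put the tray down with its centre about 2 mm to -y of the bed point. The knob moves the jaw towards the fence; sprung, it gives once it holds the tray.
- tray: Loaded capsule tray: white frame 66 x 124 x 26 mm tall, about 0.2 kg, 50 red capsule tops showing just below its rim. Origin: centre of its underside; z up, y along its 124 mm length. Grip it by its long sides (66 mm apart), near the middle. Either way round is right. It starts flat on the bench.
- knob: Black cam knob with its steel cam plate, turning about a vertical axis. Origin: on the axis, at deck height (45 above the bench); x along the bar grip. Starts 0 to 0.25 rad past its open stop and turns clockwise seen from above, under 0.05 to 0.15 N m, rising as the jaw takes the tray. The cam plate's single notch reaches the follower after 0.7 to 1.45 rad of turning; where is not known.
- knob_grip (a point): Where to grip the knob: on its axis, middle of the black bar grip (52 long along x, 16 thick along y, 79 to 111 above the bench); room for fingers all round. As the roller falls in, the resistance drops for some 0.15 rad; then the notch's far wall stops it hard: pressing on loads the follower. Let go when fully in: the knob springs back up to 0.07 rad and stays. Let go half in, it may not lock.
- follower: Sprung steel follower arm with a red tip, lying level beside the cam plate on the filler's +x side, 60 to 82 above the bench. Origin: its pivot. Its roller is pressed on the cam plate's rim with about 3 N and drops in by itself when the notch arrives; the red tip then swings about 10 mm towards the knob. It needs no touching.
- roller (a point): Centre of the follower's roller (dia 8 mm), 65 mm above the bench. Seen from above it is 30 mm from the knob's axis while on the rim, and 24 mm when it has dropped into the notch.
- amber_bottle: Bystander: small amber pill bottle, dia 48, 85 mm tall. Origin: centre of its underside.
- amber_bottle2: Bystander: amber pill bottle, dia 56, 105 mm tall. Origin: centre of its underside.
- ointment_jar: Bystander: white jar with a blue lid, dia 68, 60 mm tall. Origin: centre of its underside.
- mortar: Bystander: white ceramic bowl, dia 110, 62 mm tall. Origin: centre of its underside.
- tamper: Bystander: tamping plate of the filler, 56 x 114 x 58 tall with a black bar handle, in mm, standing on its pins. Origin: centre of its underside.
- spatula: Bystander: steel spatula, 170 mm long, lying flat.
- scraper: Bystander: yellow powder scraper, 28 x 52 x 5, in mm, lying on the filler's deck. Origin: centre of its underside.
- capsule_carton: Bystander: white carton, 70 x 110 x 55 mm tall. Origin: centre of its underside.
There are look-alikes about, which are no part of the job. What is shaped like the tray but purple is not meant.

How it is judged:
By the outcome, as a careful person would: the job done as asked, in the order asked, and still so for the second after the job is handed in, with the robot touching nothing.
It also fails if it takes over 64 s, if anything falls off the work surface, if the arm or the gripper's body presses on something with over 40 N, if the wrist force passes 120 N, or if a joint passes its speed limit or range.

ROBOT

A 7-joint arm with a two-finger parallel gripper is mounted at the origin on the work surface. World frame = base frame: x ahead of the robot, y to its left, z up, the work surface at z = 0. Lengths are in m, angles in rad, forces in N, time in s.
With the tool pointing down it reaches from about 0.35 to 0.9 m from the base axis. Payload 7.2 kg.
Tool frame: the origin (TCP) lies between the finger pads; the fingertips stand 19 mm ahead of it and the grasp point (between the pads) is the TCP; z points along the fingers, y is the line along which they close (so a half turn about z gives the same grasp; the last joint's range is limited). The gripper opens to 88 mm and grips with 3 to 60 N. Pads are 20 mm wide; open, the fingers measure 115 mm over their backs; the gripper's body (75 mm by 178 mm) begins 61 mm behind the grasp point.
Start: joints at [-1.171, 0.411, -0.013, 1.596, 0.006, 1.134, -0.082], TCP at [0.282, 0.558, 0.242] pointing down, gripper open.
Joint ranges: [-2.95, 2.95], [-0.29, 1.99], [-1.47, 1.44], [0.14, 2.54], [-1.03, 4.17], [0.13, 1.85], [-2.86, 2.86]. Speed limits (rad/s): [2.39, 2.39, 3.01, 3.01, 3.14, 3.14, 3.14].

INTERFACE

Orientations are given as a rotation vector (axis times angle).
In Python, from workcell import env gives the robot as it stands.
- The arm moves only by the shell command python3 -m handwheel 'ROWS' [FORCE]. ROWS is JSON, a list of rows, each a list of 5 numbers: the finger opening in cm, from 0 to 8.78, then the shift along the tool's x, y, z in cm, then the turn about the tool's z in rad. A call has 1 to 12 rows; each row shifts and turns the commanded pose from where the row before left it, along the tool's axes as they then stand; what a row does not reach is not made up. A row lasts 1/12 s, in which the tool goes at most 41.7 mm and 7.16 degrees, less where a joint would pass 70% of its speed; a pose out of reach is approached as far as the arm can. A call with a gripper value outside its range is refused whole. The fingers move at their own pace and stop on an object; FORCE is the grip in N (left out, the last holds). Time passes only in rows, so rows that do not move let the fingers close. It gives the time, the measured TCP pose, the force, the opening and the grip force at its end, in the units of the state.
- env.read_state(): the state, without advancing time (a new reading comes with each control period).
- env.get_image(name): name is "scene" or "top" or "wrist"; returns (picture, depth): 480x640x3 uint8, red, green, blue; 480x640 float32, m along the optical axis (not along the pixel's ray), 0 where there is no reading.
- env.camera_model(name): a dict with "camera_matrix" (3x3 intrinsics, pixels), "distortion" ([k1, k2, p1, p2, k3] as OpenCV has them; the pictures are not rectified), "rvec" (rotation vector, rad) and "tvec" (3), from world to camera coordinates, as OpenCV has them. Camera axes: x right, y down, z forward; pixel columns grow to the right and rows downward; lengths in m; the calibration is good to about 2 mm. A picture is of the moment at which its call begins: read the wrist's pose just before it. camera_model takes no time and is no camera call; for the wrist camera it gives the pose at the moment of the call.
- env.close_job(): hands the job in; it is judged then, once.
Trained networks look in the newest picture that a camera, given by its name, has taken for a name from the list of things; names that differ only in an ending like _2 or _b are one class to them, and where a whole thing is asked for, a point or a joint stands for the part that bears it (a point fixed in the world has none). Each returns a list of dicts, best first, with "confidence" (0 to 1); they miss things now and then, are a little off and sometimes report something else, mostly with a low value. They report only what shows in the picture. A call takes as long as a camera call. They do not tell look-alikes from the thing itself.
- env.regions_of(query, camera): "mask" (480x640 bool, what is visible of it) and "point" ([column, row] in pixels, amid what is visible of it).
The state is a dict: "time_s": time; "q": joint angles; "joint_velocities": joint speeds; "effort": joint torques, N m; "ee_pos": TCP position; "ee_rot": TCP orientation; "wrist_force": force on the tool from outside, world axes, zero at the start; "wrist_torque": the same for the moment, N m; "width": finger opening in m; "grip_force": force on a finger pad.
Only numpy, scipy, OpenCV 4.12 (cv2) and the standard library are available. Lean on these libraries where they do the work, as an engineer would, in place of code of your own. Each camera call takes 0.05 s, during which the arm holds its last target. There are 200 camera calls.

## Working session

There is one attempt and no reset: what is moved stays moved. The work goes in short steps, Python scripts to look and compute and a shell command to move; the robot and the scene stay as the last step left them, time stands still between calls to the robot, and variables do not carry over. Pictures are saved under pics/ and viewed, at most 10 in all, crops included, and the job is handed in when it is done.

```bash
mkdir -p pics; cat > h.py <<'E'
from workcell import env
import numpy as np, cv2
def cam(n):
    m=env.camera_model(n);K=np.array(m["camera_matrix"],float);D=np.array(m["distortion"],float)
    R=cv2.Rodrigues(np.array(m["rvec"],float))[0];t=np.array(m["tvec"],float).ravel();return K,D,R,t
def ray(n,uv,z=None,d=None,c=None):
    K,D,R,t=c or cam(n)
    p=cv2.undistortPoints(np.array(uv,float).reshape(-1,1,2),K,D).reshape(-1,2)
    r=np.c_[p,np.ones(len(p))]
    if d is not None: return (r*np.array(d).reshape(-1,1)-t)@R
    o=-R.T@t; w=r@R
    return o+w*((z-o[2])/w[:,2])[:,None]
def save(im,f): cv2.imwrite('pics/'+f,im[:,:,::-1])
def cloud(n,mask,dep):
    v,u=np.nonzero(mask&(dep>0)); return ray(n,np.c_[u,v],d=dep[v,u])
E
python3 - <<'E'
from h import *
s=env.read_state();print(s)
for n in("top","scene"):
    im,d=env.get_image(n);save(im,n+'0.png');np.save(n+'d.npy',d)
    for q in("tray","filler","knob","follower"):
        for r in env.regions_of(q,n)[:4]:
            P=cloud(n,r["mask"],d)
            print(n,q,round(r["confidence"],2),np.round(r["point"]),r["mask"].sum(),np.round(np.median(P,0),3) if len(P) else None, np.round(np.percentile(P[:,2],95),3) if len(P) else None)
E
```

```text
{'time_s': 0.0, 'q': array([-1.17117593,  0.41190103, -0.01269825,  1.59699858,  0.0055994 ,
        1.13428695, -0.08220565]), 'joint_velocities': array([ 0.00118988,  0.00119033, -0.00046093, -0.0002045 ,  0.00097489,
        0.0014426 ,  0.00015218]), 'effort': array([-8.76956237e-04, -5.87962604e+01,  6.41568191e-01, -2.91082621e+01,
       -5.36835683e-02,  1.80085120e-02,  1.35833748e-04]), 'ee_pos': array([0.28167686, 0.55742287, 0.24082703]), 'ee_rot': array([-7.28101025e-01, -3.05579895e+00,  2.41634398e-03]), 'wrist_force': array([-0.89095631, -0.46270229, -0.83534798]), 'wrist_torque': array([-0.02366684,  0.05463785,  0.01516205]), 'grip_force': 0.0, 'width': 0.0877219195842908}
top tray 0.94 [441. 342.] 1466 [ 0.277 -0.41   0.019] 0.027
top tray 0.88 [397. 249.] 1442 [ 0.509 -0.284  0.019] 0.027
top filler 0.98 [253. 229.] 7304 [0.552 0.065 0.045] 0.075
top knob 0.91 [292. 227.] 405 [ 0.549 -0.033  0.077] 0.112
top knob 0.43 [397. 248.] 1422 [ 0.509 -0.284  0.019] 0.027
top follower 0.6 [300. 215.] 98 [ 0.584 -0.053  0.077] 0.081
top follower 0.49 [378. 320.] 1042 [ 0.337 -0.243  0.02 ] 0.059
top follower 0.39 [266. 225.] 218 [0.553 0.022 0.065] 0.077
scene tray 0.88 [244. 243.] 1492 [ 0.517 -0.281  0.02 ] 0.028
scene tray 0.68 [220. 164.] 1099 [ 0.284 -0.41   0.02 ] 0.027
scene tray 0.43 [370. 269.] 156 [0.556 0.025 0.075] 0.08
scene filler 0.75 [386. 286.] 8685 [0.585 0.075 0.047] 0.077
scene filler 0.41 [242. 242.] 1378 [ 0.517 -0.281  0.02 ] 0.028
scene filler 0.15 [305. 336.] 731 [ 0.755 -0.071  0.078] 0.088
scene knob 0.92 [342. 259.] 446 [ 0.562 -0.032  0.084] 0.113
scene follower 0.72 [340. 274.] 101 [ 0.586 -0.036  0.078] 0.082
```

View pics/top0.png

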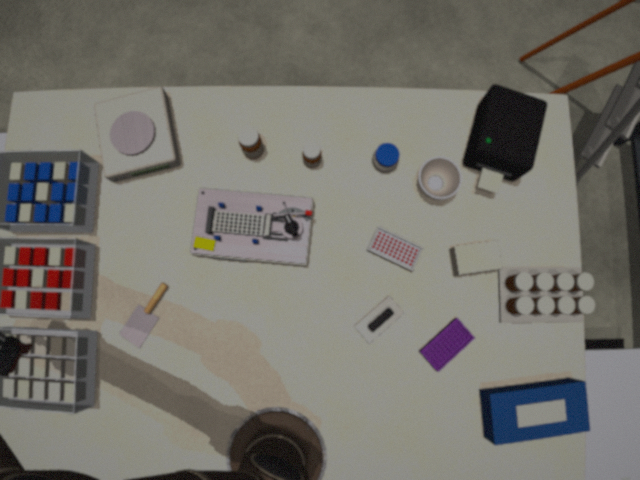

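```bash
python3 - <<'E'
import cv2
a=cv2.imread('pics/top0.png')
b=cv2.resize(a[190:400,340:500],None,fx=2.8,fy=2.8,interpolation=cv2.INTER_CUBIC)
cv2.imwrite('pics/crop1.png',b)
E
```

```text
(no output)
```

View pics/crop1.png

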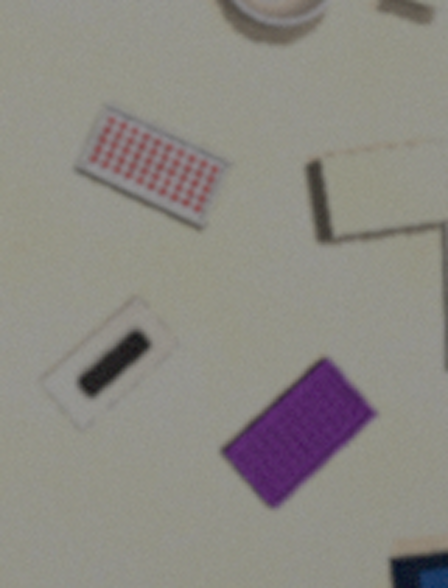

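Candidates: white tray with red capsules (397,249), purple look-alike (447,345), and the tamper (378,320). The crop shows white frame and red tops at (397,249), so I choose that one. The filler is at (253,228), knob end right (292,227), the red follower tip at (309,213).

```bash
python3 - <<'E'
from h import *
def rect(P):
    (c,wh,a)=cv2.minAreaRect(P[:,:2].astype(np.float32)*1000);b=cv2.boxPoints((c,wh,a))
    e=[b[1]-b[0],b[2]-b[1]];L=max(e,key=np.linalg.norm)
    return np.round(c,1),np.round(wh,1),np.round(np.arctan2(L[1],L[0]),3)
for n in("top","scene"):
    im,d=env.get_image(n)
    for q,z in(("tray",.026),("filler",.045)):
        for r in env.regions_of(q,n)[:2]:
            m=r["mask"]; P=cloud(n,m,d);
            v,u=np.nonzero(m);Q=ray(n,np.c_[u,v],z)
            print(n,q,np.round(r["point"]),'flat',rect(Q),'depth',rect(P[(P[:,2]>z-.006)&(P[:,2]<z+.006)]))
    for q in("knob_grip","bed","fence","jaw_face","roller"):
        for r in env.regions_of(q,n)[:1]: print(n,q,r["confidence"],r["point"],np.round(ray(n,r["point"],{'knob_grip':.111,'roller':.065}.get(q,.06)),4))
s=env.read_state();R=cv2.Rodrigues(s["ee_rot"])[0];print(np.round(R,3))
E
```

```text
top tray [446. 342.] flat (array([ 277.3, -408.5]), array([ 73.4, 126.4]), np.float32(-0.816)) depth (array([ 276.6, -411.4]), array([ 67. , 124.7]), np.float32(-0.843))
top tray [395. 248.] flat (array([ 508.5, -283.9]), array([121.4,  70.2]), np.float32(1.123)) depth (array([ 510.3, -284.8]), array([121.6,  66.9]), np.float32(1.132))
top filler [253. 230.] flat (array([556.3,  67. ]), array([289.3, 173.2]), np.float32(1.487)) depth (array([558.2,  67.3]), array([287.9, 170. ]), np.float32(1.484))
top knob_grip 0.94 [292.3, 226.9] [[ 0.5444 -0.0359  0.111 ]]
top bed 0.57 [253.3, 226.1] [[0.5541 0.0608 0.06  ]]
top fence 0.94 [255.6, 227.9] [[0.5498 0.0551 0.06  ]]
top jaw_face 0.73 [299.8, 211.6] [[ 0.591  -0.0504  0.06  ]]
top roller 0.47 [308.2, 212.5] [[ 0.588  -0.0707  0.065 ]]
scene tray [243. 244.] flat (array([ 519.6, -280. ]), array([135.9,  76.7]), np.float32(1.17)) depth (array([ 514., -284.]), array([128.4,  69.5]), np.float32(1.164))
scene tray [222. 162.] flat (array([ 287.7, -407.4]), array([ 91. , 129.6]), np.float32(-0.821)) depth (array([ 280. , -411.2]), array([ 73.3, 124.3]), np.float32(-0.878))
scene filler [386. 286.] flat (array([570.6,  68.5]), array([287.9, 185.3]), np.float32(1.495)) depth (array([563.1,  69.7]), array([287.6, 170.7]), np.float32(1.492))
scene knob_grip 0.67 [343.3, 256.7] [[ 0.5687 -0.0311  0.111 ]]
scene bed 0.97 [388.8, 287.5] [[0.5925 0.0759 0.06  ]]
scene fence 0.72 [390.5, 287.4] [[0.5915 0.0795 0.06  ]]
scene jaw_face 0.6 [367.4, 267.5] [[0.5517 0.0226 0.06  ]]
scene roller 0.67 [339.1, 272.0] [[ 0.5796 -0.0361  0.065 ]]
[[-0.893  0.451  0.   ]
 [ 0.451  0.893  0.   ]
 [-0.     0.    -1.   ]]
```

```bash
python3 -m handwheel '[[8.78,0,0,0,0.12],[8.78,0,0,0,0.12],[8.78,0,0,0,0.12],[8.78,0,0,0,0.12],[8.78,0,0,0,0.12],[8.78,0,0,0,0.12],[8.78,0,0,0,0.12],[8.78,0,0,0,0.12],[8.78,0,0,0,0.12],[8.78,0,0,0,0.12],[8.78,0,0,0,0.12],[8.78,0,0,0,0.12]]'
python3 -m handwheel '[[8.78,0,0,0,0.1],[8.78,-2,1.7,0,0],[8.78,-3,2.5,0,0],[8.78,-3,2.5,0,0],[8.78,-3,2.5,0,0],[8.78,-3,2.5,0,0],[8.78,-3,2.5,0,0],[8.78,-3,2.5,0,0],[8.78,-3,2.5,0,0],[8.78,-3,2.5,0,0],[8.78,-3,2.5,0,0],[8.78,-3,2.5,0,0]]'
python3 -m handwheel '[[8.78,-3,2.6,0,0],[8.78,-3,2.6,0,0],[8.78,-3,2.6,0,0],[8.78,-3,2.6,0,0],[8.78,-3,2.6,0,0],[8.78,-3,2.6,0,0],[8.78,-3,2.6,0,0],[8.78,-3,2.6,0,0],[8.78,-3,2.6,0,0],[8.78,-3,2.6,0,0],[8.78,-2,2,0,0],[8.78,0,0,0,0]]'
cat > w.py <<'E'
from h import *
import sys
def trayrect(f,dz0=0.026,tol=.006,seed=None):
    im,d=env.get_image("wrist");c=cam("wrist");save(im,f)
    for r in env.regions_of("tray","wrist")[:2]:
        m=r["mask"];v,u=np.nonzero(m&(d>0));P=ray("wrist",np.c_[u,v],d=d[v,u],c=c)
        Q=P[abs(P[:,2]-dz0)<tol]
        if len(Q)<50: continue
        (cc,wh,a)=cv2.minAreaRect(Q[:,:2].astype(np.float32)*1000);b=cv2.boxPoints((cc,wh,a))
        L=max([b[1]-b[0],b[2]-b[1]],key=np.linalg.norm);th=np.arctan2(L[1],L[0])%np.pi
        s=env.read_state();R=cv2.Rodrigues(s["ee_rot"])[0]
        dd=np.r_[np.array(cc)/1000,0.03]-s["ee_pos"];ty=np.arctan2(R[1,1],R[0,1])
        e=(th-np.pi/2-ty+np.pi/2)%np.pi-np.pi/2
        print(round(r["confidence"],2),r["point"],'c',np.round(cc,1),'wh',np.round(wh,1),'th',th,'zmed',np.median(P[:,2]),'toolshift cm',np.round(R.T@dd*100,2),'turn',round(-e,3),s["ee_pos"],R[2])
if __name__=="__main__": trayrect(sys.argv[1])
E
python3 w.py wrist1.png
```

```text
time_s: 2.3
ee_pos: [0.2818, 0.5579, 0.2417]
ee_rot: [-2.568, -1.81, -0.0]
wrist_force: [0.3, -0.3, -0.1]
width: 0.0877
grip_force: 0.0
time_s: 3.3
ee_pos: [0.3884, 0.1531, 0.242]
ee_rot: [-2.65, -1.687, -0.002]
wrist_force: [1.0, 0.5, -0.5]
width: 0.0877
grip_force: 0.0
time_s: 4.3
ee_pos: [0.5067, -0.2597, 0.2419]
ee_rot: [2.652, 1.677, -0.003]
wrist_force: [-0.6, 0.2, 0.6]
width: 0.0877
grip_force: 0.0
0.71 [336.2, 226.2] c [ 510.2 -281.6] wh [124.8  66.1] th 1.1363078 zmed 0.018890508501954686 toolshift cm [-2.24  1.52 21.13] turn -0.005 [ 0.50618169 -0.25474002  0.24130183] [-8.41389780e-04 -5.95756252e-04 -9.99999469e-01]
0.69 [222.6, 421.5] c [ 279.1 -446.3] wh [41.4 84.5] th 2.7379773 zmed 0.020162625059431248 toolshift cm [-26.98 -12.38  21.16] turn 1.535 [ 0.50618169 -0.25474002  0.24130183] [-8.41389780e-04 -5.95756252e-04 -9.99999469e-01]
```

```bash
python3 -m handwheel '[[8.78,-0.7,0.5,3,0],[8.78,-0.8,0.5,3.5,0],[8.78,-0.7,0.5,3.5,0],[8.78,0,0,3,0],[8.78,0,0,0,0],[8.78,0,0,0,0]]'; python3 w.py wrist2.png
```

```text
time_s: 4.9
ee_pos: [0.5103, -0.278, 0.1111]
ee_rot: [-2.647, -1.687, 0.002]
wrist_force: [0.3, -0.2, 0.6]
width: 0.0879
grip_force: 0.0
0.7 [325.5, 253.5] c [ 512.3 -285.3] wh [123.7  66.3] th 1.1367466 zmed 0.020879980666125446 toolshift cm [-0.52  0.27  8.35] turn -0.002 [ 0.51190366 -0.27934189  0.11354073] [ 5.41280492e-04  2.02124480e-03 -9.99997811e-01]
```

View pics/wrist2.png

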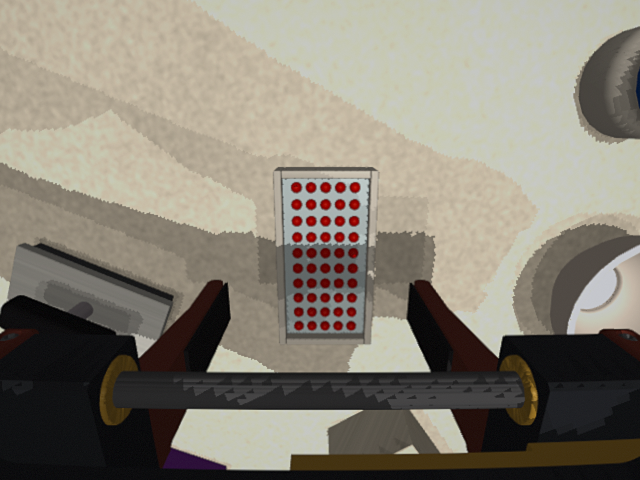

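The wrist view shows the white tray with its red capsules at (325,255), straight between the fingers. I'm going down to grip it.

```bash
python3 -m handwheel '[[8.78,-0.5,0.2,2,0],[8.78,0,0,2.5,0],[8.78,0,0,2.2,0],[8.78,0,0,1.2,0],[8.78,0,0,0.8,0],[8.78,0,0,0,0],[8.78,0,0,0,0],[8.78,0,0,0,0]]' 20
python3 -m handwheel '[[8,0,0,0,0],[7.5,0,0,0,0],[7,0,0,0,0],[6.6,0,0,0,0],[6,0,0,0,0],[6,0,0,0,0],[6,0,0,0,0],[6,0,0,0,0]]' 20
```

```text
time_s: 5.67
ee_pos: [0.5114, -0.2856, 0.0261]
ee_rot: [2.649, 1.686, 0.002]
wrist_force: [0.4, -0.0, 0.2]
width: 0.0878
grip_force: 0.0
time_s: 6.33
ee_pos: [0.5109, -0.2854, 0.025]
ee_rot: [2.65, 1.687, 0.001]
wrist_force: [1.2, -0.2, 5.4]
width: 0.0657
grip_force: 20.0
```

```bash
python3 -m handwheel '[[6,0,0,-0.3,0],[6,0,0,-0.7,0],[6,0,0,-1.3,0],[6,0,0,-2,0],[6,0,0,-2.2,0],[6,0,0,-2.2,0],[6,0,0,-2.2,0],[6,0,0,-2.2,0],[6,0,0,-2.2,0],[6,0,0,-1.5,0],[6,0,0,-0.7,0],[6,0,0,0,0]]'
python3 -m handwheel '[[6,0.7,-0.2,0,0],[6,1.3,-0.4,0,0],[6,2.1,-0.7,0,-0.05],[6,2.4,-0.8,0,-0.06],[6,2.4,-0.8,0,-0.06],[6,2.4,-0.8,0,-0.06],[6,2,-0.6,0,-0.06],[6,1.3,-0.3,0,-0.06],[6,0.6,-0.1,0,0],[6,0,0,0,0],[6,0,0,0,0],[6,0,0,0,0]]'
python3 - <<'E'
from h import *
im,d=env.get_image("wrist");save(im,'wrist3.png');np.save('w3d.npy',d)
c=cam("wrist");np.save('w3c.npy',np.array(c,dtype=object),allow_pickle=True)
for q in("filler","tray","knob","follower"):
    for r in env.regions_of(q,"wrist")[:2]:
        m=r["mask"];v,u=np.nonzero(m&(d>0));P=ray("wrist",np.c_[u,v],d=d[v,u],c=c)
        print(q,r["confidence"],r["point"],len(P),np.round(np.median(P,0),4))
        if q=="filler":
            Q=P[abs(P[:,2]-.045)<.005]
            print(cv2.minAreaRect(Q[:,:2].astype(np.float32)*1000)); np.save('fill.npy',P)
s=env.read_state();print(s["ee_pos"],cv2.Rodrigues(s["ee_rot"])[0].round(3),s["width"],s["grip_force"])
E
```

```text
time_s: 7.33
ee_pos: [0.5109, -0.2856, 0.2016]
ee_rot: [2.649, 1.686, 0.003]
wrist_force: [0.5, 0.4, -2.5]
width: 0.0659
grip_force: 20.0
time_s: 8.33
ee_pos: [0.5131, -0.128, 0.1996]
ee_rot: [2.319, 2.119, -0.001]
wrist_force: [0.4, 0.1, -2.3]
width: 0.0656
grip_force: 20.0
filler 0.79 [344.5, 75.6] 30966 [ 0.5414 -0.012   0.0455]
((552.2854614257812, -16.071590423583984), (114.606689453125, 163.8876190185547), 85.18896484375)
tray 0.56 [319.2, 276.3] 34013 [ 0.5133 -0.1082  0.1942]
knob 0.7 [366.3, 95.6] 4812 [ 0.5508 -0.0307  0.0802]
follower 0.75 [409.0, 116.7] 1445 [ 0.5831 -0.0427  0.0768]
follower 0.46 [593.4, 144.8] 5639 [ 0.7246 -0.0729  0.0621]
[ 0.51316099 -0.1273451   0.19961281] [[ 0.088  0.996 -0.   ]
 [ 0.996 -0.088 -0.   ]
 [-0.    -0.    -1.   ]] 0.06569128753624039 19.99942034482956
```

View pics/wrist3.png

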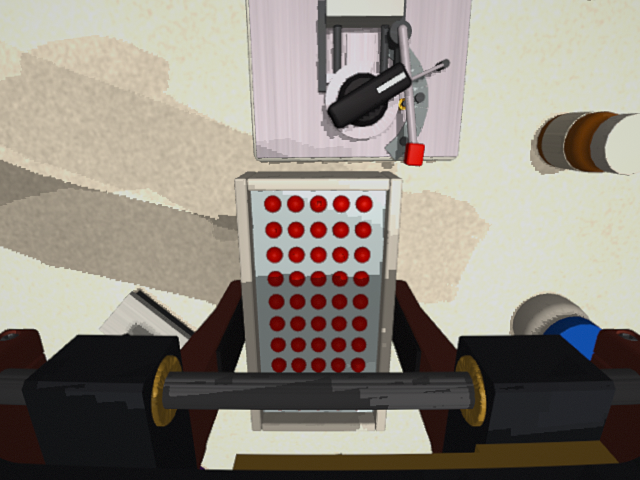

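The wrist view shows the tray held level at (318,290), all capsules in place. The filler is ahead: knob bar (368,95) tilted, red tip (414,153). Next I refine the filler's centreline.

```bash
python3 - <<'E'
from h import *
P=np.load('fill.npy');Q=P[abs(P[:,2]-.045)<.004]
th=1.486
for it in range(3):
    ey=np.array([np.cos(th),np.sin(th)]);ex=np.array([ey[1],-ey[0]])
    a=Q[:,:2]@ex;b=Q[:,:2]@ey
    bins=np.arange(b.min()+.004,b.max()-.004,.003);L=[];Rr=[]
    for k in bins:
        s=a[(b>=k)&(b<k+.003)]
        if len(s)>20 : L.append((k,s.min()));Rr.append((k,s.max()))
    L=np.array(L);Rr=np.array(Rr)
    fl=np.polyfit(L[:,0],L[:,1],1);fr=np.polyfit(Rr[:,0],Rr[:,1],1)
    print(th,fl[0],fr[0],'width',np.median(Rr[:,1]-L[:,1]),'mid',np.median(Rr[:,1]+L[:,1])/2)
    w=Rr[:,1]-L[:,1]
abins=np.arange(a.min()+.01,a.max()-.01,.004)
fb=[(k,b[(a>=k)&(a<k+.004)].min()) for k in abins if ((a>=k)&(a<k+.004)).sum()>20];fb=np.array(fb)
print('front',np.median(fb[:,1]),np.polyfit(fb[:,0],fb[:,1],1)[0])
print(np.round(L[::4]*1000,1).tolist(),np.round(Rr[::4]*1000,1).tolist())
mid=np.median(Rr[:,1]+L[:,1])/2; f=np.median(fb[:,1])
for nm,yy in(("bed-2",.173),("knob",.045),("centre",.145)): print(nm,ex*mid+ey*(f+yy))
# camera-known: tray in hand centre
d=np.load('w3d.npy')
E
```

```text
1.486 -0.002486890801864901 -0.002253808971903675 width 0.1609856543274589 mid 0.5521964109844703
1.486 -0.002486890801864901 -0.002253808971903675 width 0.1609856543274589 mid 0.5521964109844703
1.486 -0.002486890801864901 -0.002253808971903675 width 0.1609856543274589 mid 0.5521964109844703
front -0.02402859206074846 0.103715116903417
[[-21.3, 471.6], [-9.3, 471.5], [2.7, 471.5], [14.7, 472.0], [26.7, 471.9], [38.7, 471.8], [50.7, 472.4], [62.7, 471.4], [74.7, 471.4]] [[-21.3, 632.8], [-9.3, 632.4], [2.7, 632.8], [14.7, 632.2], [26.7, 633.5], [38.7, 632.4], [50.7, 632.7], [62.7, 631.7], [74.7, 633.1]]
bed-2 [0.56282943 0.10166801]
knob [ 0.55198851 -0.02587208]
centre [0.56045798 0.07376862]
```

```bash
python3 -m handwheel '[[6,0.7,0.1,0,0],[6,1.5,0.3,0,0],[6,2.1,0.4,0,0],[6,2.4,0.4,0,0],[6,2.4,0.5,0,0],[6,2.4,0.5,0,0],[6,2.2,0.4,0,0],[6,1.6,0.3,0,0],[6,0.9,0.1,0,0],[6,0.3,0,0,0],[6,0,0,0,0],[6,0,0,0,0]]'
python3 - <<'E'
from h import *
s=env.read_state()
im,d=env.get_image("wrist");save(im,'wrist4.png');c=cam("wrist")
np.savez('w4.npz',d=d,im=im,K=c[0],D=c[1],R=c[2],t=c[3])
v,u=np.nonzero(d>0);P=ray("wrist",np.c_[u,v],d=d[v,u],c=c)
th=1.486;ey=np.array([np.cos(th),np.sin(th)]);ex=np.array([ey[1],-ey[0]])
a=P[:,:2]@ex-.5522;b=P[:,:2]@ey;z=P[:,2]
print('tcp a,b',s["ee_pos"][:2]@ex-.5522,s["ee_pos"][:2]@ey,s["ee_pos"][2],cv2.Rodrigues(s["ee_rot"])[0].round(3)[1])
# height profile along centreline strip
for lo in np.arange(.13,.27,.004):
    k=(abs(a)<.02)&(b>=lo)&(b<lo+.004)&(z<.15)
    if k.sum()>5: print(round(lo,3),k.sum(),np.round(np.percentile(z[k],[5,50,95]),4))
# high points near fence
k=(z>.068)&(z<.09)&(b>.14)&(b<.25)&(abs(a)<.085)
for lo in np.arange(-.06,.06,.006):
    q=k&(a>=lo)&(a<lo+.006)
    if q.sum()>5: print('a',round(lo,3),q.sum(),np.round(np.percentile(b[q],[2,50,98]),4),np.round(np.percentile(z[q],95),4))
# tray in hand: rim
k=(abs(a)<.05)&(z>.185)&(z<.215)&(b>.02)&(b<.17);
print('tray b',np.percentile(b[k],[1,99.5]),np.percentile(a[k],[1,99]),np.percentile(z[k],[5,95]))
E
```

```text
time_s: 9.58
ee_pos: [0.5571, 0.0341, 0.1996]
ee_rot: [2.317, 2.121, -0.001]
wrist_force: [0.8, -0.4, -2.7]
width: 0.0659
grip_force: 20.0
tcp a,b 3.9422662468258096e-05 0.08117630257592447 0.1996426431248421 [ 0.996 -0.088 -0.001]
0.13 163 [0.0589 0.0602 0.0614]
0.134 309 [0.0591 0.0602 0.0614]
0.138 265 [0.0593 0.0604 0.0616]
0.142 271 [0.0591 0.0602 0.0614]
0.146 311 [0.0591 0.0603 0.0614]
0.15 264 [0.0591 0.0603 0.0613]
0.154 318 [0.059  0.0601 0.0614]
0.158 266 [0.0592 0.0602 0.0615]
0.162 317 [0.0591 0.0603 0.0615]
0.166 323 [0.0588 0.0601 0.0612]
0.17 277 [0.059  0.0602 0.0615]
0.174 329 [0.0591 0.0602 0.0615]
0.178 329 [0.0589 0.0602 0.0614]
0.182 324 [0.0594 0.0605 0.0616]
0.186 296 [0.0591 0.0603 0.0616]
0.19 329 [0.0589 0.0602 0.0615]
0.194 320 [0.059  0.0603 0.0616]
0.198 330 [0.0588 0.0601 0.0612]
0.202 342 [0.0588 0.0601 0.0612]
0.206 630 [0.0588 0.0694 0.0778]
0.21 388 [0.0761 0.0773 0.0783]
0.214 390 [0.0759 0.0771 0.0783]
0.218 240 [0.0757 0.077  0.0781]
0.226 214 [0.0439 0.0452 0.0464]
0.23 319 [0.044  0.0452 0.0465]
0.234 329 [0.0439 0.0453 0.0464]
0.238 327 [0.043
[... 164 characters left out ...]
2 182 [0.186 0.192 0.198] 0.0753
a -0.036 86 [0.2017 0.2134 0.2198] 0.078
a -0.03 206 [0.2078 0.2135 0.2202] 0.0783
a -0.024 207 [0.2079 0.2134 0.2202] 0.0782
a -0.018 207 [0.2078 0.2135 0.2202] 0.0783
a -0.012 204 [0.2079 0.2134 0.22  ] 0.0782
a -0.006 205 [0.2079 0.2134 0.2201] 0.0783
a -0.0 207 [0.2079 0.2134 0.22  ] 0.0783
a 0.006 206 [0.2079 0.2134 0.2202] 0.0784
a 0.012 203 [0.208  0.2136 0.2201] 0.0782
a 0.018 205 [0.2079 0.2136 0.22  ] 0.0781
a 0.024 205 [0.208  0.2133 0.22  ] 0.0783
a 0.03 65 [0.188  0.2116 0.2197] 0.0779
a 0.036 189 [0.1863 0.1924 0.1983] 0.0752
a 0.042 46 [0.1867 0.1923 0.1983] 0.0743
tray b [0.02248779 0.14399309] [-0.03782782  0.03587163] [0.1920197  0.20167693]
```

View pics/wrist4.png

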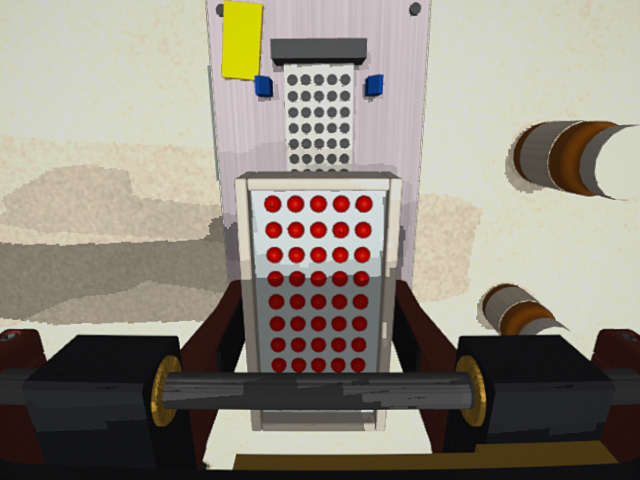

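The view shows the bed between blue guides (263,86) and (375,85), with the fence at (318,50); the tray is aligned. Now a precise lateral offset from the same picture.

```bash
python3 - <<'E'
from h import *
f=np.load('w4.npz');d=f['d'];c=(f['K'],f['D'],f['R'],f['t'])
v,u=np.nonzero(d>0);P=ray("wrist",np.c_[u,v],d=d[v,u],c=c)
th=1.486;ey=np.array([np.cos(th),np.sin(th)]);ex=np.array([ey[1],-ey[0]])
a=P[:,:2]@ex-.5522;b=P[:,:2]@ey;z=P[:,2]
k=(z>.0735)&(z<.08)&(b>.185)&(b<.1995)
for sgn in(-1,1):
    q=k&(a*sgn>.02)&(a*sgn<.06);print('guide',sgn,np.round(np.percentile(a[q],[1,50,99]),4))
q=(z>.0755)&(z<.08)&(b>.209)&(b<.219);print('fence',np.percentile(a[q],[.5,99.5]))
for lo in(.212,.1995,.19):pass
# fence edge yaw
aa=np.arange(-.028,.028,.004);eb=[np.percentile(b[(a>=x)&(a<x+.004)&(z>.075)&(z<.08)&(b>.2)&(b<.225)],3) for x in aa]
print('fence slope',np.polyfit(aa,eb,1))
q=(z>.055)&(z<.064)&(b>.15)&(b<.2)&(abs(a)<.04)
l=[];
for lo in np.arange(.15,.198,.004):
    w=a[q&(b>=lo)&(b<lo+.004)];l.append((lo,w.min(),w.max()))
l=np.array(l);print('bed',np.median(l[:,1:],0),'slope',np.polyfit(l[:,0],l[:,1:].mean(1),1)[0])
# tray rim top
s=(z>.19)&(z<.21)&(b>.05)&(b<.16)&(abs(a)<.05)
rim=s&(z>np.percentile(z[s],60))
l=[]
for lo in np.arange(.09,.14,.004):
    w=a[rim&(b>=lo)&(b<lo+.004)]
    if len(w)>5:l.append((lo,w.min(),w.max()))
l=np.array(l);print('tray',np.median(l[:,1:],0),'slope',np.polyfit(l[:,0],l[:,1:].mean(1),1)[0],'end',[round(float(np.percentile(b[rim&(abs(a-x)<.004)],99.5)),4) for x in(-.025,0,.025)],np.median(z[rim]))
E
```

```text
guide -1 [-0.0445 -0.0417 -0.0393]
guide 1 [0.0385 0.0411 0.0434]
fence [-0.03235825  0.03135708]
fence slope [0.00590262 0.20813931]
bed [-0.02500344  0.02458194] slope -0.02733771072864879
tray [-0.03377841  0.03215665] slope 0.0016297604142907728 end [0.1441, 0.144, 0.1438] 0.20001652598921166
```

```bash
python3 -m handwheel '[[6,0.5,0,0,0],[6,1,0.05,0,0],[6,1.4,0,0,0],[6,1.4,0,0,0],[6,1.1,0,0,0],[6,0.6,0,0,0],[6,0.15,0,0,0],[6,0,0,0,0],[6,0,0,0.4,0],[6,0,0,1,0],[6,0,0,1.4,0],[6,0,0,1.6,0]]'
python3 -m handwheel '[[6,0,0,1.6,0],[6,0,0,1.4,0],[6,0,0,1,0],[6,0,0,0.6,0],[6,0,0,0.3,0],[6,0,0,0,0],[6,0,0,0,0],[6,0,0,0,0]]'
python3 - <<'E'
from h import *
s=env.read_state();th=1.486;ey=np.array([np.cos(th),np.sin(th)]);ex=np.array([ey[1],-ey[0]])
print(s["ee_pos"][:2]@ex-.5522,s["ee_pos"][:2]@ey,s["ee_pos"][2],s["wrist_force"])
im,d=env.get_image("wrist");save(im,'wrist5.png');c=cam("wrist")
v,u=np.nonzero(d>0);P=ray("wrist",np.c_[u,v],d=d[v,u],c=c)
a=P[:,:2]@ex-.5522;b=P[:,:2]@ey;z=P[:,2]
k=(z>.0735)&(z<.08)&(b>.17)&(b<.2035)
for sgn in(-1,1):
    q=k&(a*sgn>.036)&(a*sgn<.06)
    if q.sum(): print('guide',sgn,np.round(np.percentile(a[q],[1,50,99]),4))
q=(z>.07)&(z<.08)&(b>.2)&(b<.225)&(abs(a)<.03);print('fence b',np.percentile(b[q],[1,99]) if q.sum() else None)
s=(z>.09)&(z<.115)&(b>.1)&(b<.22)&(abs(a)<.05);t=np.percentile(z[s],95);rim=s&(z>t-.003)
print('tray',np.percentile(a[rim],[1,99]),'end',np.percentile(b[rim],99.5),'top',t)
E
```

```text
time_s: 10.63
ee_pos: [0.5635, 0.0957, 0.155]
ee_rot: [2.317, 2.121, 0.001]
wrist_force: [0.4, -0.2, -3.1]
width: 0.0658
grip_force: 20.0
time_s: 11.3
ee_pos: [0.5638, 0.0964, 0.1073]
ee_rot: [2.316, 2.122, 0.002]
wrist_force: [0.3, 0.2, -2.0]
width: 0.0658
grip_force: 20.0
0.001417937414944892 0.14383493089255653 0.10734078630764084 [ 0.34467122  0.24429868 -2.03453378]
guide -1 [-0.0444 -0.0418 -0.0403]
guide 1 [0.0406 0.0417 0.0433]
fence b [0.20860211 0.22068167]
tray [-0.03816916  0.03848443] end 0.20700090974984608 top 0.1089564168582178
```

View pics/wrist5.png

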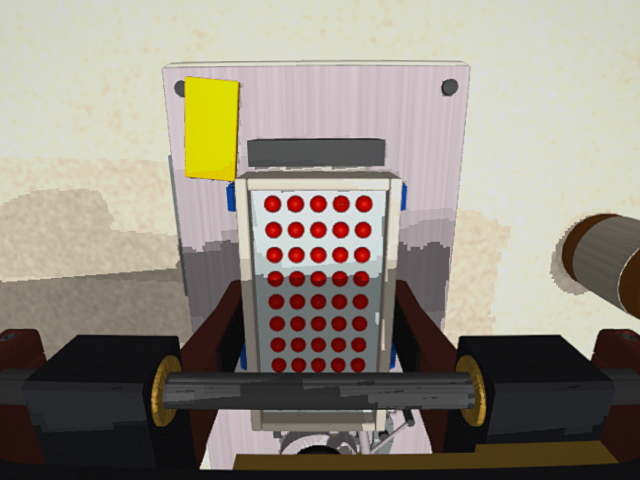

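Both blue guides show evenly either side of the tray, at (231,195) and (403,195), with a small gap at the fence. Lowering slowly.

```bash
python3 -m handwheel '[[6,-0.1,0,0.2,0],[6,0,0,0.3,0],[6,0,0,0.3,0],[6,0,0,0.3,0],[6,0,0,0.3,0],[6,0,0,0.2,0],[6,0,0,0.2,0],[6,0,0,0,0],[6,0,0,0,0]]'
python3 -m handwheel '[[6,0,0,0.1,0],[6,0,0,0.1,0],[6,0,0,0,0],[6,0,0,0,0]]'
```

```text
time_s: 12.1
ee_pos: [0.5632, 0.0954, 0.0885]
ee_rot: [-2.316, -2.123, 0.0]
wrist_force: [-0.2, -0.2, -2.1]
width: 0.066
grip_force: 20.0
time_s: 12.43
ee_pos: [0.5632, 0.0955, 0.0866]
ee_rot: [-2.316, -2.123, 0.0]
wrist_force: [0.2, -0.6, -1.2]
width: 0.066
grip_force: 20.0
```

```bash
python3 -m handwheel '[[6,0,0,0.08,0],[6,0,0,0.07,0],[6,0,0,0,0],[6,0,0,0,0]]'
```

```text
time_s: 12.77
ee_pos: [0.5632, 0.0955, 0.0851]
ee_rot: [-2.316, -2.123, 0.0]
wrist_force: [0.7, -0.1, -2.9]
width: 0.0657
grip_force: 20.0
```

```bash
python3 -m handwheel '[[6,0,0,0.05,0],[6,0,0,0.05,0],[6,0,0,0,0],[6,0,0,0,0]]'
```

```text
time_s: 13.1
ee_pos: [0.5632, 0.0954, 0.085]
ee_rot: [-2.316, -2.122, -0.001]
wrist_force: [-4.2, -0.1, 7.1]
width: 0.0655
grip_force: 20.0
```

Contact with the bed felt at the expected height. Releasing and rising.

```bash
python3 -m handwheel '[[6.8,0,0,0,0],[7.2,0,0,0,0],[8,0,0,0,0],[8.7,0,0,0,0],[8.7,0,0,0,0],[8.7,0,0,-0.5,0],[8.7,0,0,-1.5,0],[8.7,0,0,-2.5,0],[8.7,0,0,-3,0],[8.7,0,0,-3,0],[8.7,0,0,-2,0],[8.7,0,0,0,0]]'
python3 -m handwheel '[[8.7,-2,0,0,0],[8.7,-3,0,0,0],[8.7,-4,0,0,0],[8.7,-4,0,0,0],[8.7,-4,0,0,0],[8.7,-3,0,0,0],[8.7,-1,0,0,0],[8.7,0,0,0,0],[8.7,0,0,0,0]]'
python3 - <<'E'
from h import *
s=env.read_state();th=1.486;ey=np.array([np.cos(th),np.sin(th)]);ex=np.array([ey[1],-ey[0]])
print(s["ee_pos"])
im,d=env.get_image("wrist");save(im,'wrist6.png');c=cam("wrist")
np.savez('w6.npz',d=d,im=im,K=c[0],D=c[1],R=c[2],t=c[3])
v,u=np.nonzero(d>0);P=ray("wrist",np.c_[u,v],d=d[v,u],c=c)
a=P[:,:2]@ex-.5522;b=P[:,:2]@ey;z=P[:,2]
q=(z>.08)&(z<.095)&(b>.07)&(b<.23)&(abs(a)<.05);print('tray b',np.percentile(b[q],[.5,99.5]),'a',np.percentile(a[q],[1,99]),'top',[round(float(np.median(z[q&(z>.083)&m])),4) for m in(b<.09,b>.198,a<-.029,a>.029)])
q=(z>.105)&(z<.118)&(b>-.05)&(b<.09)&(abs(a)<.05)
r=cv2.minAreaRect(P[q][:,:2].astype(np.float32)*1000);print('knob bar',q.sum(),r)
bx=cv2.boxPoints(r);L=max([bx[1]-bx[0],bx[2]-bx[1]],key=np.linalg.norm);bar=np.arctan2(L[1],L[0]);print('bar ang',bar)
R=cv2.Rodrigues(s["ee_rot"])[0];print('shift',R.T@(np.r_[np.array(r[0])/1000,.095]-s["ee_pos"])*100, 'tool y',np.arctan2(R[1,1],R[0,1]),R.round(3)[:2])
E
```

```text
time_s: 14.1
ee_pos: [0.5655, 0.0954, 0.2138]
ee_rot: [2.314, 2.12, 0.01]
wrist_force: [1.1, 0.6, 0.6]
width: 0.0867
grip_force: 0.0
time_s: 14.85
ee_pos: [0.5448, -0.1132, 0.2087]
ee_rot: [-2.316, -2.121, 0.0]
wrist_force: [1.5, 0.7, -1.2]
width: 0.0868
grip_force: 0.0
[ 0.54483081 -0.11316386  0.20865835]
tray b [0.08282022 0.09758647] a [-0.03264088  0.03201276] top [0.0858, nan, 0.0859, 0.086]
knob bar 2058 ((551.8823852539062, -29.1494197845459), (51.50156021118164, 16.155309677124023), 25.960145950317383)
bar ang 0.4530905
shift [ 8.42400535 -0.02468175 11.37098222] tool y -0.08768359111968865 [[ 0.088  0.996 -0.001]
 [ 0.996 -0.088  0.001]]
  return _methods._mean(a, axis=axis, dtype=dtype,
  ret = ret.dtype.type(ret / rcount)
```

View pics/wrist6.png

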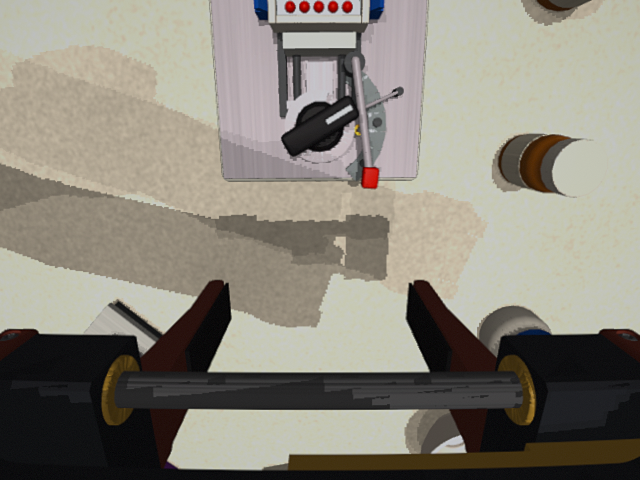

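The tray sits level between the guides (top at 86 mm, 26 above the bed). The knob bar at (318,125) is tilted 0.45 rad in the world; red tip at (370,178). Moving over the knob and turning across the bar.

```bash
python3 -m handwheel '[[4.5,1.4,0,0,-0.11],[4.5,0,0,0,-0.11],[4.5,0,0,0,-0.11],[4.5,0,0,0,-0.11],[4.5,0,0,0,-0.11],[4.5,0,0,0,-0.11],[4.5,0,0,0,-0.11],[4.5,0,0,0,-0.11],[4.5,0,0,0,-0.11],[4.5,0,0,0,-0.11],[4.5,0,0,0,-0.11],[4.5,0,0,0,-0.11]]'
python3 -m handwheel '[[4.5,0,0,0,-0.11],[4.5,0,0,0,-0.11],[4.5,0,0,0,-0.11],[4.5,0,0,0,-0.11],[4.5,0,0,0,-0.11],[4.5,0,0,0,-0.11],[4.5,0,0,0,-0.11],[4.5,0,0,0,-0.02],[4.5,0,0,0,0],[4.5,0,0,0,0]]'
cat > k.py <<'E'
from h import *
import sys
s=env.read_state();im,d=env.get_image("wrist");save(im,sys.argv[1]);c=cam("wrist")
v,u=np.nonzero(d>0);P=ray("wrist",np.c_[u,v],d=d[v,u],c=c)
near=np.linalg.norm(P[:,:2]-[.552,-.029],axis=1)<.04
q=(P[:,2]>.105)&(P[:,2]<.118)&near
R=cv2.Rodrigues(s["ee_rot"])[0];ty=np.arctan2(R[1,1],R[0,1]);print(s["ee_pos"],'tool y',ty,s["q"].round(2),q.sum())
o=np.array([.5519,-.0291])
if q.sum()>200:
    r=cv2.minAreaRect(P[q][:,:2].astype(np.float32)*1000);bx=cv2.boxPoints(r);L=max([bx[1]-bx[0],bx[2]-bx[1]],key=np.linalg.norm);bar=np.arctan2(L[1],L[0])
    print(r,'bar',bar,'turn',-((bar+np.pi/2-ty+np.pi/2)%np.pi-np.pi/2));o=np.array(r[0])/1000
    print('shift',(R.T@(np.r_[o,.1]-s["ee_pos"])*100).round(2))
print('shift to prior',(R.T@(np.r_[.5519,-.0291,.1]-s["ee_pos"])*100).round(2))
E
python3 k.py wrist7.png
```

```text
time_s: 15.9
ee_pos: [0.5465, -0.0969, 0.2088]
ee_rot: [-0.513, -3.099, -0.001]
wrist_force: [0.1, -0.3, 0.2]
width: 0.045
grip_force: 0.0
time_s: 16.73
ee_pos: [0.5463, -0.0985, 0.209]
ee_rot: [0.702, -3.062, -0.001]
wrist_force: [-0.0, 0.0, -0.8]
width: 0.0449
grip_force: 0.0
[ 0.54632091 -0.09854644  0.2089747 ] tool y 2.0214461531282812 [-0.11  0.33  0.26  1.82 -0.1   1.01  2.21] 1004
((549.6207275390625, -31.61981964111328), (47.76115798950195, 15.937576293945312), 25.986467361450195) bar 0.4535495 turn -0.002899721658095711
shift [-3.21  5.88 10.9 ]
shift to prior [-3.53  6.   10.9 ]
```

```bash
python3 -m handwheel '[[4.5,-1,1.7,0,0],[4.5,-1.5,2.6,0,0],[4.5,-0.9,1.6,1,0],[4.5,0,0,2,0],[4.5,0,0,1.5,0],[4.5,0,0,0.5,0],[4.5,0,0,0,0],[4.5,0,0,0,0]]'; python3 k.py wrist8.png
```

```text
time_s: 17.45
ee_pos: [0.5511, -0.032, 0.1595]
ee_rot: [0.702, -3.062, 0.0]
wrist_force: [0.6, 0.8, 0.2]
width: 0.045
grip_force: 0.0
[ 0.55112209 -0.03200645  0.15945773] tool y 2.0218510787535506 [-0.2   0.38  0.22  1.88 -0.1   0.9   2.09] 2349
((551.8977661132812, -30.365550994873047), (51.890560150146484, 15.992582321166992), 25.58847427368164) bar 0.44660276 turn 0.004452006106455908
shift [-0.14  0.11  5.95]
shift to prior [-0.2   0.23  5.95]
```

View pics/wrist8.png

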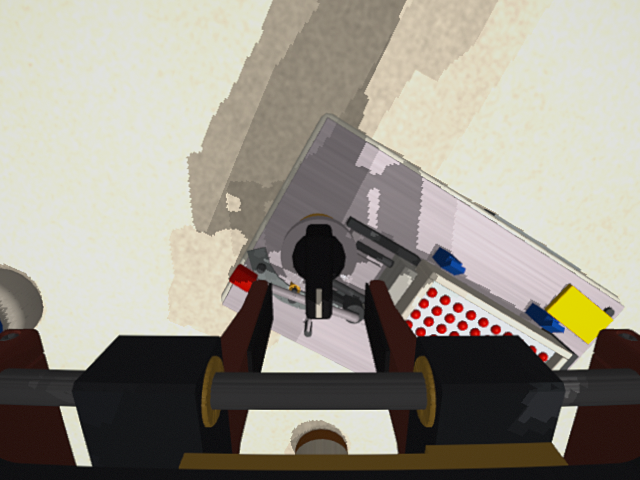

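The bar (318,262) lies straight between the fingers, with the red tip at (242,277) outside them. Going down to grip.

```bash
python3 -m handwheel '[[4.5,-0.17,0.15,1,0],[4.5,0,0,2,0],[4.5,0,0,1.7,0],[4.5,0,0,0.9,0],[4.5,0,0,0.3,0],[4.5,0,0,0,0],[3,0,0,0,0],[2,0,0,0,0],[1,0,0,0,0],[1,0,0,0,0],[1,0,0,0,0],[1,0,0,0,0]]' 20
python3 - <<'E'
from h import *
s=env.read_state();print(s["wrist_torque"],s["wrist_force"],s["effort"].round(3))
E
```

```text
time_s: 18.5
ee_pos: [0.5527, -0.0309, 0.1008]
ee_rot: [-0.703, 3.06, -0.002]
wrist_force: [2.3, -4.0, 1.5]
width: 0.0161
grip_force: 20.0
[-0.63789241 -0.34966231 -0.00174553] [ 2.25032387 -3.99113576  1.47135444] [-2.1580e+00 -5.3231e+01  1.3160e+00 -2.0689e+01 -7.8200e-01  8.1600e-01
 -2.8000e-02]
```

```bash
cat > t.py <<'E'
from h import *
s=env.read_state();R=cv2.Rodrigues(s["ee_rot"])[0];print('ANG',round(2.022-np.arctan2(R[1,1],R[0,1]),3),'Tz',s["wrist_torque"][2].round(4),'q7',s["effort"][6].round(3),'F',s["wrist_force"].round(1),'p',s["ee_pos"].round(4),s["width"].round(4),s["time_s"].round(2))
E
python3 -m handwheel '[[1,0,0,0,0.04],[1,0,0,0,0.04],[1,0,0,0,0.04],[1,0,0,0,0.04],[1,0,0,0,0.04],[1,0,0,0,0]]' 20 >/dev/null; python3 t.py
python3 -m handwheel '[[1,0,0,0,0.04],[1,0,0,0,0.04],[1,0,0,0,0.04],[1,0,0,0,0.04],[1,0,0,0,0.04],[1,0,0,0,0]]' 20 >/dev/null; python3 t.py
python3 -m handwheel '[[1,0,0,0,0.04],[1,0,0,0,0.04],[1,0,0,0,0.04],[1,0,0,0,0]]' 20 >/dev/null; python3 t.py
```

```text
Traceback (most recent call last):
  File "t.py", line 2, in <module>
    s=env.read_state();R=cv2.Rodrigues(s["ee_rot"])[0];print('ANG',round(2.022-np.arctan2(R[1,1],R[0,1]),3),'Tz',s["wrist_torque"][2].round(4),'q7',s["effort"][6].round(3),'F',s["wrist_force"].round(1),'p',s["ee_pos"].round(4),s["width"].round(4),s["time_s"].round(2))
                                                                                                                                                                                                                                   ^^^^^^^^^^^^^^^^
AttributeError: 'float' object has no attribute 'round'
Traceback (most recent call last):
  File "t.py", line 2, in <module>
    s=env.read_state();R=cv2.Rodrigues(s["ee_rot"])[0];print('ANG',round(2.022-np.arctan2(R[1,1],R[0,1]),3),'Tz',s["wrist_torque"][2].round(4),'q7',s["effort"][6].round(3),'F',s["wrist_force"].round(1),'p',s["ee_pos"].round(4),s["width"].round(4),s["time_s"].round(2))
                                                                                                                                                                                                                                   ^^^^^^^^^^^^^^^^
AttributeError: 'float' object has no attribute 'round'
Traceback (most recent call last):
  File "t.py", line 2, in <module>
    s=env.read_state();R=cv2.Rodrigues(s["ee_rot"])[0];print('ANG',round(2.022-np.arctan2(R[1,1],R[0,1]),3),'Tz',s["wrist_torque"][2].round(4),'q7',s["effort"][6].round(3),'F',s["wrist_force"].round(1),'p',s["ee_pos"].round(4),s["width"].round(4),s["time_s"].round(2))
                                                                                                                                                                                                                                   ^^^^^^^^^^^^^^^^
AttributeError: 'float' object has no attribute 'round'
```

```bash
sed -i 's/s\["width"\].round(4),s\["time_s"\].round(2)/round(s["width"],4),round(s["time_s"],2)/' t.py; python3 t.py
python3 -m handwheel '[[1,0,0,0,0.02],[1,0,0,0,0.02],[1,0,0,0,0]]' 20 >/dev/null; python3 t.py
python3 -m handwheel '[[1,0,0,0,0.02],[1,0,0,0,0.02],[1,0,0,0,0]]' 20 >/dev/null; python3 t.py
```

```text
ANG 0.521 Tz -0.0589 q7 -0.517 F [ 2.  -4.9  1.5] p [ 0.5528 -0.0309  0.1008] 0.0156 19.83
ANG 0.56 Tz -0.0576 q7 -0.3 F [ 2.5 -4.2  2.2] p [ 0.5528 -0.0309  0.1007] 0.0159 20.08
ANG 0.599 Tz -0.0082 q7 -0.297 F [ 2.1 -3.8  2.1] p [ 0.5528 -0.0309  0.1008] 0.016 20.33
```

```bash
cat >> t.py <<'E'
import sys
for n in("wrist","top"):
    im,d=env.get_image(n);c=cam(n);h=im.astype(int)
    v,u=np.nonzero((h[...,0]>110)&(h[...,1]<70)&(h[...,2]<70))
    if len(u):
        W=ray(n,np.c_[u,v],.081,c=c)[:,:2]-[.5519,-.0295];th=1.486;W=W@np.array([[np.sin(th),np.cos(th)],[-np.cos(th),np.sin(th)]])*1000
        k=(abs(W[:,0]-25)<40)&(W[:,1]<-10)&(W[:,1]>-70);
        if k.sum(): print(' tip',n,k.sum(),W[k].mean(0).round(1))
if len(sys.argv)>1: im,d=env.get_image("wrist");save(im,sys.argv[1])
E
python3 t.py
python3 -m handwheel '[[1,0,0,0,0.02],[1,0,0,0,0.02],[1,0,0,0,0]]' 20 >/dev/null; python3 t.py
python3 -m handwheel '[[1,0,0,0,0.02],[1,0,0,0,0.02],[1,0,0,0,0]]' 20 >/dev/null; python3 t.py
python3 -m handwheel '[[1,0,0,0,0.02],[1,0,0,0,0.02],[1,0,0,0,0]]' 20 >/dev/null; python3 t.py
```

```text
ANG 0.599 Tz -0.0082 q7 -0.297 F [ 2.1 -3.8  2.1] p [ 0.5528 -0.0309  0.1008] 0.016 20.33
ANG 0.64 Tz 0.0088 q7 -0.284 F [ 1.9 -4.3  2.6] p [ 0.5528 -0.0309  0.1008] 0.016 20.68
ANG 0.68 Tz -0.0295 q7 -0.293 F [ 1.2 -4.9  2.5] p [ 0.5527 -0.0309  0.1007] 0.0159 21.03
ANG 0.72 Tz 0.025 q7 -0.284 F [ 1.4 -4.5  2.8] p [ 0.5528 -0.0309  0.1007] 0.0156 21.38
 tip top 1 [ 40.2 -42.6]
```

```bash
python3 - <<'E'
from h import *
a,_=env.get_image("wrist");b,_=env.get_image("scene")
w=cv2.resize(a,(520,390));z=cv2.resize(b[200:350,270:410],(270,290),interpolation=cv2.INTER_CUBIC)
o=np.zeros((390,790,3),np.uint8);o[:,:520]=w;o[:290,520:]=z;save(o,'comp1.png');np.savez('c1.npz',a=a,b=b)
for n in("wrist","scene"):
    for q in("follower","roller","knob"):
        r=env.regions_of(q,n)[:1]
        if r: print(n,q,r[0]["confidence"],r[0]["point"],r[0]["mask"].sum())
E
```

```text
wrist follower 0.58 [395.3, 327.0] 444
wrist roller 0.79 [391.9, 325.3] 460
wrist knob 0.96 [319.6, 284.9] 7374
scene follower 0.59 [332.4, 274.7] 176
scene knob 0.58 [343.5, 264.0] 283
```

View pics/comp1.png

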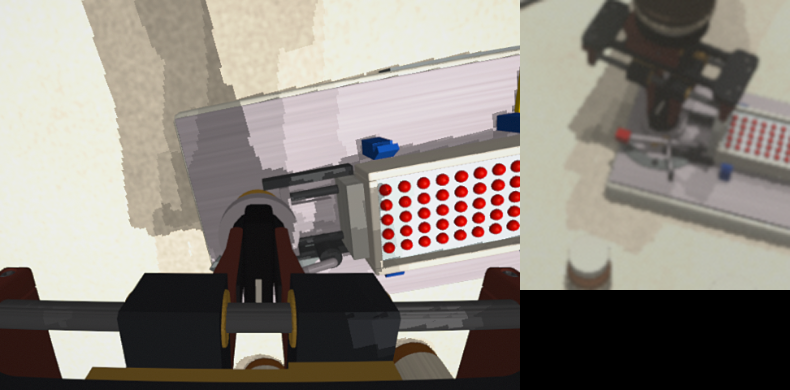

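The bar has turned with the gripper, the jaw is at the tray, and the scene camera sees the red tip (scene pixel ≈(323,269)). I'll track the tip there.

```bash
cat > t.py <<'E'
from h import *
import sys
def tip(b):
    h=b.astype(int);v,u=np.nonzero((h[...,0]>1.7*h[...,1])&(h[...,0]>1.7*h[...,2])&(h[...,0]>100))
    k=(u>305)&(u<350)&(v>250)&(v<285);u,v=u[k],v[k]
    if not len(u): return 0
    W=ray("scene",[[u.mean(),v.mean()]],.081)[0,:2]-[.5519,-.0295];th=1.486
    return len(u),round(u.mean(),1),round(v.mean(),1),(W@np.array([[np.sin(th),np.cos(th)],[-np.cos(th),np.sin(th)]])*1000).round(1)
if __name__=="__main__":
    if len(sys.argv)>1:
        print('start',tip(cv2.imread('pics/scene0.png')[:,:,::-1]));print('prev',tip(np.load('c1.npz')['b']))
    T=[];E=[]
    s=env.read_state();T.append(s["wrist_torque"][2]);E.append(s["effort"][6])
    R=cv2.Rodrigues(s["ee_rot"])[0];b,_=env.get_image("scene")
    s=env.read_state();T.append(s["wrist_torque"][2]);E.append(s["effort"][6])
    print('ANG',round(2.022-np.arctan2(R[1,1],R[0,1]),3),'Tz',np.round(T,3),'q7',np.round(E,3),'F',s["wrist_force"].round(1),round(s["time_s"],2),'tip',tip(b))
E
python3 t.py 1
python3 -m handwheel '[[1,0,0,0,0.02],[1,0,0,0,0.02],[1,0,0,0,0]]' 20 >/dev/null; python3 t.py
python3 -m handwheel '[[1,0,0,0,0.02],[1,0,0,0,0.02],[1,0,0,0,0]]' 20 >/dev/null; python3 t.py
```

```text
start (23, np.float64(323.2), np.float64(269.3), array([ 41.5, -36.8]))
prev (33, np.float64(323.1), np.float64(269.2), array([ 41.3, -37.2]))
ANG 0.719 Tz [-0.008 -0.029] q7 [0.005 0.005] F [ 2.4 -5.   1.7] 21.93 tip (33, np.float64(323.1), np.float64(269.2), array([ 41.3, -37.2]))
ANG 0.759 Tz [ 0.008 -0.001] q7 [-0.299 -0.134] F [ 2.1 -5.9  1.3] 22.23 tip (33, np.float64(323.1), np.float64(269.2), array([ 41.3, -37.2]))
ANG 0.799 Tz [ 0.044 -0.039] q7 [-0.303 -0.137] F [ 2.3 -5.6  1.4] 22.53 tip (33, np.float64(323.1), np.float64(269.2), array([ 41.3, -37.2]))
```

```bash
python3 -m handwheel '[[1,0,0,0,0.02],[1,0,0,0,0.02],[1,0,0,0,0]]' 20 >/dev/null; python3 t.py
python3 -m handwheel '[[1,0,0,0,0.02],[1,0,0,0,0.02],[1,0,0,0,0]]' 20 >/dev/null; python3 t.py
python3 -m handwheel '[[1,0,0,0,0.02],[1,0,0,0,0.02],[1,0,0,0,0]]' 20 >/dev/null; python3 t.py
```

```text
ANG 0.839 Tz [0.068 0.087] q7 [-0.389 -0.214] F [ 2.4 -4.9  2.5] 22.83 tip (33, np.float64(323.1), np.float64(269.2), array([ 41.3, -37.2]))
ANG 0.879 Tz [0.036 0.065] q7 [-0.355 -0.184] F [ 2.4 -5.5  2.1] 23.13 tip (32, np.float64(323.0), np.float64(269.2), array([ 41.5, -37.3]))
ANG 0.919 Tz [0.065 0.046] q7 [-0.321 -0.148] F [ 2.2 -4.9  1.8] 23.43 tip (33, np.float64(323.1), np.float64(269.2), array([ 41.3, -37.2]))
```

```bash
python3 -m handwheel '[[1,0,0,0,0.02],[1,0,0,0,0.02],[1,0,0,0,0]]' 20 >/dev/null; python3 t.py
python3 -m handwheel '[[1,0,0,0,0.02],[1,0,0,0,0.02],[1,0,0,0,0]]' 20 >/dev/null; python3 t.py
```

```text
ANG 0.959 Tz [0.002 0.06 ] q7 [-0.332 -0.158] F [ 2.7 -5.4  2.8] 23.73 tip (32, np.float64(323.1), np.float64(269.1), array([ 41.1, -37.3]))
ANG 0.999 Tz [0.047 0.039] q7 [-0.316 -0.141] F [ 3.3 -5.2  1.2] 24.03 tip (32, np.float64(323.0), np.float64(268.8), array([ 40.3, -37.8]))
```

```bash
python3 -m handwheel '[[1,0,0,0,0.02],[1,0,0,0,0.02],[1,0,0,0,0]]' 20 >/dev/null; python3 t.py
python3 -m handwheel '[[1,0,0,0,0.02],[1,0,0,0,0.02],[1,0,0,0,0]]' 20 >/dev/null; python3 t.py
```

```text
ANG 1.039 Tz [0.05  0.057] q7 [-0.362 -0.188] F [ 2.5 -4.5  2.5] 24.33 tip (32, np.float64(323.2), np.float64(268.5), array([ 39.6, -37.5]))
ANG 1.079 Tz [-0.025  0.023] q7 [-0.295 -0.119] F [ 1.8 -4.2  2.5] 24.63 tip (30, np.float64(323.3), np.float64(267.9), array([ 38.1, -37.7]))
```

The tip has begun to swing in. Smaller steps now.

```bash
python3 -m handwheel '[[1,0,0,0,0.02],[1,0,0,0,0]]' 20 >/dev/null; python3 t.py
python3 -m handwheel '[[1,0,0,0,0.02],[1,0,0,0,0]]' 20 >/dev/null; python3 t.py
```

```text
ANG 1.099 Tz [ 0.085 -0.008] q7 [-0.261 -0.108] F [ 1.8 -5.   2.1] 24.85 tip (32, np.float64(323.2), np.float64(267.5), array([ 37.1, -38.2]))
ANG 1.119 Tz [0.013 0.019] q7 [-0.257 -0.103] F [ 2.2 -4.6  2. ] 25.07 tip (32, np.float64(323.4), np.float64(267.2), array([ 36.4, -38. ]))
```

```bash
python3 -m handwheel '[[1,0,0,0,0.02],[1,0,0,0,0]]' 20 >/dev/null; python3 t.py
```

```text
ANG 1.139 Tz [-0.02  -0.017] q7 [-0.246 -0.089] F [ 1.3 -5.1  2.5] 25.28 tip (31, np.float64(323.7), np.float64(266.6), array([ 34.7, -37.8]))
```

```bash
python3 -m handwheel '[[1,0,0,0,0.02],[1,0,0,0,0]]' 20 >/dev/null; python3 t.py
python3 -m handwheel '[[1,0,0,0,0.02],[1,0,0,0,0]]' 20 >/dev/null; python3 t.py
```

```text
ANG 1.16 Tz [ 0.003 -0.054] q7 [-0.216 -0.067] F [ 1.6 -5.   2.1] 25.5 tip (29, np.float64(323.8), np.float64(265.5), array([ 31.9, -38.4]))
ANG 1.179 Tz [0.035 0.033] q7 [-0.309 -0.158] F [ 2.2 -5.2  2.9] 25.72 tip (30, np.float64(323.8), np.float64(265.4), array([ 31.7, -38.5]))
```

```bash
python3 -m handwheel '[[1,0,0,0,0.01],[1,0,0,0,0]]' 20 >/dev/null; python3 t.py
```

```text
ANG 1.189 Tz [0.142 0.134] q7 [-0.317 -0.226] F [ 2.5 -4.9  2.7] 25.93 tip (30, np.float64(323.8), np.float64(265.4), array([ 31.7, -38.5]))
```

The tip has swung about 10 mm and stopped, and torque is rising: the roller is fully in. Letting go.

```bash
python3 -m handwheel '[[2,0,0,0,0],[3,0,0,0,0],[4,0,0,0,0],[4.5,0,0,0,0],[4.5,0,0,0,0],[4.5,0,0,-1,0],[4.5,0,0,-2,0],[4.5,0,0,-3,0],[4.5,0,0,-3,0],[4.5,0,0,-3,0],[4.5,0,0,-2,0],[4.5,0,0,0,0]]'
python3 -m handwheel '[[4.5,0,-2,0,0],[4.5,0,-3,0,0],[4.5,0,-3,0,0],[4.5,0,-2,0,0],[4.5,0,0,0,0],[4.5,0,0,0,0]]'
python3 t.py
python3 - <<'E'
from h import *
s=env.read_state();a,d=env.get_image("wrist");c=cam("wrist")
b,_=env.get_image("scene");v,u=np.nonzero(d>0);P=ray("wrist",np.c_[u,v],d=d[v,u],c=c)
th=1.486;ey=np.array([np.cos(th),np.sin(th)]);ex=np.array([ey[1],-ey[0]])
A=P[:,:2]@ex-.5522;B=P[:,:2]@ey;z=P[:,2]
q=(z>.083)&(z<.09)&(B>.07)&(B<.22)&(abs(A)<.05)
print(s["ee_pos"],'tray top',np.percentile(z[q],[5,50,95]),'b',np.percentile(B[q],[1,99]),'a',np.percentile(A[q],[1,99]))
w=cv2.resize(a,(520,390));zz=cv2.resize(b[200:350,270:410],(270,290),interpolation=cv2.INTER_CUBIC)
o=np.zeros((390,790,3),np.uint8);o[:,:520]=w;o[:290,520:]=zz;save(o,'comp2.png')
E
```

```text
time_s: 26.93
ee_pos: [0.5539, -0.0302, 0.2452]
ee_rot: [1.131, 2.924, 0.006]
wrist_force: [1.6, -0.8, 0.3]
width: 0.0451
grip_force: 0.0
time_s: 27.43
ee_pos: [0.4842, -0.1043, 0.2404]
ee_rot: [1.135, 2.929, 0.002]
wrist_force: [0.6, 0.2, -0.1]
width: 0.0453
grip_force: 0.0
ANG 1.191 Tz [-0.001 -0.039] q7 [0.124 0.041] F [-0.1  0.7 -1.1] 27.48 tip (26, np.float64(323.9), np.float64(265.2), array([ 30.9, -38.5]))
[ 0.4849276  -0.10335474  0.24036246] tray top [0.0834915  0.08551678 0.08691846] b [0.08488849 0.20823715] a [-0.03396607  0.03198846]
```

View pics/comp2.png

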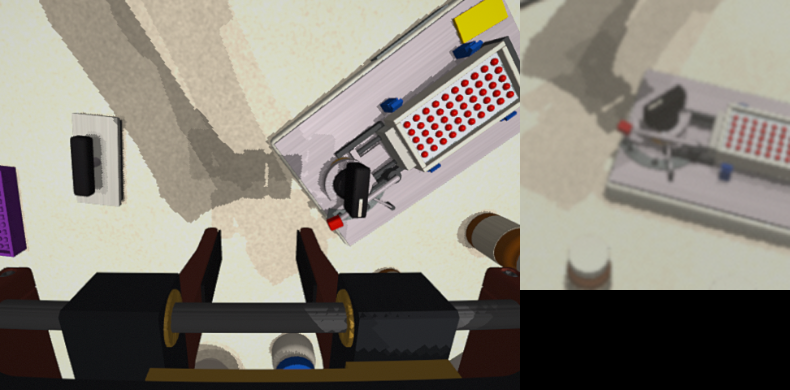

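The jaw is against the tray (385,150), the tray touches the fence (its end and the fence both at 0.208 m along the filler) and lies level. All capsules are in place, and the red tip at (335,222) has swung in to the knob and stayed. Handing in.

```bash
python3 -c "
from workcell import env
print(env.close_job())"
```

```text
the job is handed in; nothing more can be done
None
```

The tray is home against the fence, held by the jaw with the follower in the notch; the capsules stayed in, the gripper let go clear of everything, and the job was handed in at about 28 s (no verdict was returned).

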